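# Find the cans with bricks by feel and slide them to the fence

## Robot

A 6-joint arm with a two-finger parallel gripper is mounted at the origin on the work surface. World frame = base frame: x ahead of the robot, y to its left, z up, the work surface at z = 0. Lengths are in m, angles in rad, forces in N, time in s.
With the tool pointing down it reaches from about 0.375 to 0.9 m from the base axis. Payload 3.1 kg.
Tool frame: the origin (TCP) lies on the centre line of the jaws, within the pads' length; the fingertips stand 14 mm ahead of it and the grasp point (between the pads) lies 5 mm behind it; y points along the fingers, z is the direction in which the jaws open and shut, and the axes are right-handed (so a half turn about y gives the same grasp; the last joint's range is limited). The gripper opens to 87 mm and grips with 3 to 60 N. Pads are 19 mm wide; open, the fingers measure 117 mm over their backs; the gripper's body (75 mm by 190 mm) begins 51 mm behind the grasp point.
Start: joints at [-1.302, 0.527, 1.433, -0, 1.181, -0.178], TCP at [0.27, -0.564, 0.197] pointing down, gripper open.
Joint ranges: [-3.08, 3.08], [-0.75, 2.2], [0.22, 2.44], [-1.43, 4.57], [0, 2.65], [-2.85, 2.85]. Speed limits (rad/s): [2.79, 2.79, 3.14, 3.14, 3.14, 3.14].

## Interface

Orientations are given as a unit quaternion [x, y, z, w].
In Python, from rig import robot, vision gives the robot as it stands.
- The arm moves only by the shell command python3 -m crank 'ROWS' [FORCE]. ROWS is JSON, a list of rows, each a list of 7 numbers: the shift along the tool's x, y, z as a fraction of full scale, then the turn, a rotation vector about the tool's x, y, z as a fraction of full scale, then the gripper command: -1 is shut, 1 is fully open, values between are in proportion. In form: [[x, y, z, wx, wy, wz, grip], ...]. A call has 1 to 10 rows; each row is the pose to reach, as a shift and turn from the pose commanded when the call began, along the tool's axes at that moment, turning the shorter way round; what a row does not reach only later rows make up. Full scale, the value 1, is 50 cm for a shift and pi rad for a turn. A row lasts 1/8 s, in which the tool goes at most 62.5 mm and 10.7 degrees, less where a joint would pass 70% of its speed; a pose out of reach is approached as far as the arm can. A call with a number of a shift or a turn outside -1 to 1 is refused whole. A call with a gripper value outside its range is refused whole. The fingers move at their own pace and stop on an object; FORCE is the grip in N (left out, the last holds). Time passes only in rows, so rows that repeat a pose let the fingers close. It gives the time, the measured TCP pose, the force and the opening at its end, in the units of the state.
- robot.get_obs(): the state, without advancing time (a new reading comes with each control period).
- vision.camera(name): name is "side" or "top" or "wrist"; returns the picture (384x512x3 uint8, blue, green, red); there is no depth.
- vision.camera_info(name): a dict with "vfov" (degrees; the focal length in pixels is half the picture's height over the tangent of half this angle, whatever the lens; pixels are square), "cx", "cy" (the principal point, pixels), "world_from_camera" (4x4, takes a point from camera to world coordinates); the wrist camera has in their place "tool_from_camera" (4x4, takes a point from camera to tool coordinates, whose origin is the TCP and whose axes are the tool frame's). Camera axes: x right, y up, looking along -z (the intrinsics and any distortion apply to the point x, -y, -z); pixel columns grow to the right and rows downward; lengths in m; the calibration is good to about 2 mm. A picture is of the moment at which its call begins: read the wrist's pose just before it. camera_info takes no time and is no camera call.
- robot.hand_in(): hands the job in, once; it reports no verdict.
The state is a dict: "time": time; "q": joint angles; "joint_velocities": joint speeds; "joint_torque": joint torques, N m; "position": TCP position; "tool_rot": TCP orientation; "ft_force": force on the tool from outside, world axes, zero at the start; "moment": the same for the moment, N m; "grip_width": finger opening in m.
Only numpy, scipy, OpenCV 4.12 (cv2) and the standard library are available. Lean on these libraries where they do the work, as an engineer would, in place of code of your own. Each camera call takes 0.05 s, during which the arm holds its last target.

## Task

Four capped catalyst cans that look alike stand in a row on the grinding bench: two still have their heavy ceramic brick inside, two have been emptied. Feel which are heavy by nudging them, and slide the two full ones back across the bench until each rests against the steel fence, gently, for the brick is brittle. Leave the two empty ones standing within about 5 cm of where they were, and let no can fall over, and do not shift the grinder or the disc tin.

Things in the scene. Friction and masses are not known exactly. Their poses are not given: they have to be found in the camera images.
- can_1: one of four catalyst cans that look alike, loose, standing on end: a steel cylinder 110 mm in diameter and 66 mm tall, then a ribbed cone up to a steel port 72 mm in diameter stopped with a yellow plug, 112 mm tall in all, with a small brass boss on the cone. Any can may be empty (0.26 to 0.34 kg) or full (0.7 to 0.95 kg). Origin: centre of its underside, z up along its axis; its yaw means nothing
- can_2: one of four catalyst cans that look alike, loose, standing on end: a steel cylinder 110 mm in diameter and 66 mm tall, then a ribbed cone up to a steel port 72 mm in diameter stopped with a yellow plug, 112 mm tall in all, with a small brass boss on the cone. Any can may be empty (0.26 to 0.34 kg) or full (0.7 to 0.95 kg). Origin: centre of its underside, z up along its axis; its yaw means nothing
- can_3: one of four catalyst cans that look alike, loose, standing on end: a steel cylinder 110 mm in diameter and 66 mm tall, then a ribbed cone up to a steel port 72 mm in diameter stopped with a yellow plug, 112 mm tall in all, with a small brass boss on the cone. Any can may be empty (0.26 to 0.34 kg) or full (0.7 to 0.95 kg). Origin: centre of its underside, z up along its axis; its yaw means nothing
- can_4: one of four catalyst cans that look alike, loose, standing on end: a steel cylinder 110 mm in diameter and 66 mm tall, then a ribbed cone up to a steel port 72 mm in diameter stopped with a yellow plug, 112 mm tall in all, with a small brass boss on the cone. Any can may be empty (0.26 to 0.34 kg) or full (0.7 to 0.95 kg). Origin: centre of its underside, z up along its axis; its yaw means nothing
- fence: the fixed back fence: a dark steel angle 800 mm long and 60 mm high bolted to the bench beyond the cans, its flat upright face towards the robot. Origin: middle of that face, at bench level; x points out of the back of the fence, square to the face and away from the robot; y runs along it. A can (radius 55 mm) that touches the face has its axis 55 mm in front of it (x = -0.055); the fence is rigid
- table: the plywood bench, top at z = 0, which carries everything. The friction coefficient between a can and the bench is 0.5 to 0.7, so an empty can slides at about 1.4 to 2.3 N of push and a full one at about 3.5 to 6.3 N (the force read just after a short step has stopped is a third or so less); pushed higher than about 70 mm above the bench a can may tip instead of sliding
- grinder: angle grinder, dark green, lying, about 270 mm long and 75 mm high, 1.6 kg, near the right (-y) end of the row; origin under its middle; leave it
- discs: blue tin with red-brown grinding discs on it, 124 mm in diameter, 38 mm high, near the left (+y) end of the row; origin: centre of its underside; leave it
Things that resemble listed ones, but are neither listed nor needed, are in the scene too. Leave any red look-alike of the can_1 alone.

How it is judged:
At the end, for the whole second after the job is handed in: Each can stands upright (within 0.05 rad) and at rest on the bench. Each full can (one that weighs more than 5 N on the bench) rests against the fence: its axis lies within 62 mm of the front face, so a gap of at most 7 mm. Each empty can (under 5 N) is within 70 mm of where it started (angle between each of can_1, can_2, can_3, can_4's own z axis and vertical below 0.05 rad and linear speed of each of can_1, can_2, can_3, can_4 below 0.01 m/s and ((contact force between can_1 and table above 5 N and x of can_1 in the frame of fence between -0.062 and -0.05 m) or (contact force between can_1 and table below 5 N and distance of can_1 from where it was at the start of the episode below 0.07 m)) and ((contact force between can_2 and table above 5 N and x of can_2 in the frame of fence between -0.062 and -0.05 m) or (contact force between can_2 and table below 5 N and distance of can_2 from where it was at the start of the episode below 0.07 m)) and ((contact force between can_3 and table above 5 N and x of can_3 in the frame of fence between -0.062 and -0.05 m) or (contact force between can_3 and table below 5 N and distance of can_3 from where it was at the start of the episode below 0.07 m)) and ((contact force between can_4 and table above 5 N and x of can_4 in the frame of fence between -0.062 and -0.05 m) or (contact force between can_4 and table below 5 N and distance of can_4 from where it was at the start of the episode below 0.07 m))); the robot touches nothing.
It fails at once if a can is tipped by more than 0.5 rad (angle between any of can_1, can_2, can_3, can_4's own z axis and vertical above 0.5 rad).
It fails at once if a can is driven into the fence with more than 40 N (contact force between any of can_1, can_2, can_3, can_4 and fence above 40 N).
It fails at once if the grinder or the disc tin is moved by more than 30 mm (distance of any of grinder, discs from where it was at the start of the episode above 0.03 m).
It also fails if it takes over 72 s, if anything falls off the work surface, if the arm or the gripper's body presses on something with over 40 N, if the wrist force passes 120 N, or if a joint passes its speed limit or range.

## Working session

There is one attempt and no reset: what is moved stays moved. The work goes in short steps, Python scripts to look and compute and a shell command to move; the robot and the scene stay as the last step left them, time stands still between calls to the robot, and variables do not carry over. Pictures are saved under pics/ and viewed, and the job is handed in when it is done.

```bash
mkdir -p pics; ls; python3 - <<'E'
from rig import robot, vision
import cv2
o=robot.get_obs(); print({k:o[k] for k in('time','position','tool_rot','ft_force','grip_width')})
for n in('top','side'):
    cv2.imwrite(f'pics/{n}0.png',vision.camera(n)); i=vision.camera_info(n); print(n,i)
print(vision.camera_info('wrist'))
E
```

```text
pics
{'time': 0.0, 'position': array([ 0.26986307, -0.56287389,  0.1962727 ]), 'tool_rot': array([-0.1567095 ,  0.69028694, -0.68877671,  0.15662925]), 'ft_force': array([0.923564  , 0.13002528, 0.51637417]), 'grip_width': 0.0869809666803568}
top {'vfov': 43.98295965933888, 'cx': 259.412707834864, 'cy': 190.8154276495965, 'world_from_camera': array([[ 0.02194821,  0.9963242 , -0.08280312,  0.40542146],
       [-0.9997244 ,  0.02256216,  0.00648601,  0.02536635],
       [ 0.00833038,  0.08263794,  0.99654482,  1.43321043],
       [ 0.        ,  0.        ,  0.        ,  1.        ]])}
side {'vfov': 44.314880564857305, 'cx': 271.3072783802968, 'cy': 192.35642991175058, 'world_from_camera': array([[-0.74218186,  0.31555249, -0.59126366, -0.23154907],
       [-0.67017597, -0.35667353,  0.6508826 ,  0.85891488],
       [-0.00550047,  0.87932395,  0.47619232,  0.68939011],
       [ 0.        ,  0.        ,  0.        ,  1.        ]])}
{'vfov': 59.12583241878381, 'cx': 253.78455680075848, 'cy': 194.66815425817086, 'tool_from_camera': array([[ 6.84185487e-04, -9.55930058e-01, -2.93593693e-01,
        -7.95893534e-02],
       [ 6.85831664e-04,  2.93594141e-01, -9.55929919e-01,
        -1.86987301e-01],
       [ 9.99999531e-01,  4.52677526e-04,  8.56479953e-04,
         5.87052913e-04],
       [ 0.00000000e+00,  0.00000000e+00,  0.00000000e+00,
         1.00000000e+00]])}
```

View pics/top0.png

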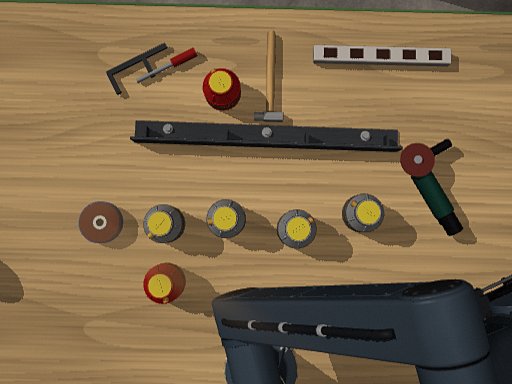

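View pics/side0.png

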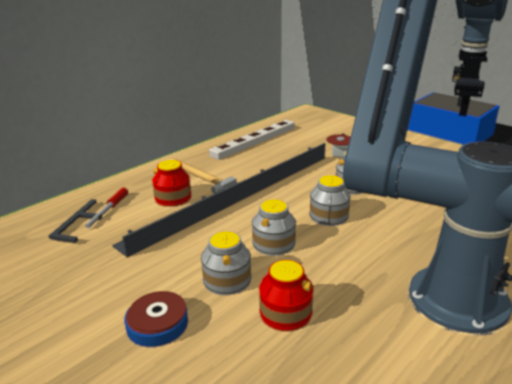

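The top view shows the four cans, left to right, with plugs at about (159,224), (225,218), (297,229) and (369,212). Red look-alikes are at (163,285) and (221,85). The fence face runs from (132,138) to (400,150), with the tin at (100,222) and the grinder near (435,190).

```bash
cat > h.py <<'E'
import numpy as np, cv2
from rig import robot, vision
def ray(n,uv,z):
    i=vision.camera_info(n); f=192/np.tan(np.radians(i['vfov']/2)); T=i['world_from_camera']
    d=T[:3,:3]@np.array([(uv[0]-i['cx'])/f,-(uv[1]-i['cy'])/f,-1]); o=T[:3,3]
    return o+d*(z-o[2])/d[2]
def plugs(im,n,lo=60):
    h=cv2.cvtColor(im,cv2.COLOR_BGR2HSV); m=cv2.inRange(h,(24,150,110),(34,255,255))
    c,_=cv2.findContours(m,cv2.RETR_EXTERNAL,cv2.CHAIN_APPROX_NONE); out=[]
    for k in c:
        if cv2.contourArea(k)>lo:
            k=cv2.convexHull(k)
            (x,y),(a,b),_=cv2.fitEllipse(k); out.append((x,y,a,b))
    return out
def tool(v):  # world vec -> tool
    from scipy.spatial.transform import Rotation as R
    return R.from_quat(robot.get_obs()['tool_rot']).inv().apply(v)
E
python3 - <<'E'
from h import *
for n in('top','side'):
    im=cv2.imread(f'pics/{n}0.png')
    for p in plugs(im,n): print(n,np.round(p,1),np.round(ray(n,p[:2],.112),4))
im=cv2.imread('pics/top0.png')
cv2.imwrite('pics/z1.png',cv2.resize(im[110:165,110:430],None,fx=2.5,fy=2.5,interpolation=cv2.INTER_CUBIC))
cv2.imwrite('pics/z2.png',cv2.resize(im[120:260,330:480],None,fx=4,fy=4,interpolation=cv2.INTER_CUBIC))
print('disc',ray('top',(100,222),.04))
print(robot.get_obs()['time'])
for v in np.eye(3): print(np.round(tool(v),4))
E
```

```text
top [159.3 285.4  22.2  22.7] [0.2492 0.2851 0.112 ]
top [297.9 228.5  22.5  22.7] [ 0.4127 -0.0921  0.112 ]
top [158.9 223.   22.4  22.9] [0.4194 0.293  0.112 ]
top [224.2 217.9  22.4  22.8] [0.4375 0.1128 0.112 ]
top [368.  211.8  22.2  23.1] [ 0.4634 -0.2868  0.112 ]
top [219.8  81.4  21.2  21.8] [0.8245 0.1362 0.112 ]
side [285.9 270.1  19.4  31.1] [0.2481 0.2894 0.112 ]
side [224.4 239.3  16.7  28.9] [0.4182 0.2964 0.112 ]
side [273.4 205.6  13.3  25.3] [0.436  0.1169 0.112 ]
side [330.8 180.4  11.   23.3] [ 0.4106 -0.0868  0.112 ]
side [168.7 164.    9.   20.3] [0.8239 0.1389 0.112 ]
disc [0.41941388 0.47913615 0.04      ]
0.1
[-9.018e-01 -5.000e-04  4.321e-01]
[-0.4321  0.0018 -0.9018]
[-3.0e-04 -1.0e+00 -1.9e-03]
```

View pics/z1.png

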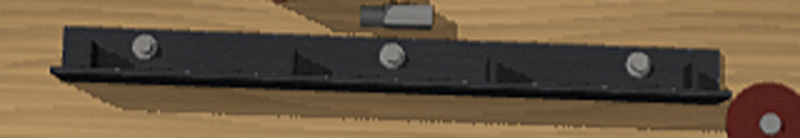

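View pics/z2.png

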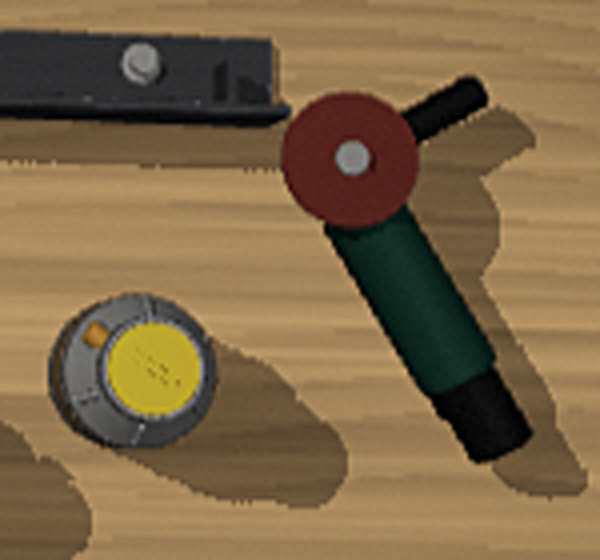

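```bash
python3 - <<'E'
from h import *
im=cv2.imread('pics/top0.png'); g=im.max(2)
pb=[]
for u in range(140,398,6):
    col=g[:,u].astype(int)
    y0=int(138+(u-132)*.034)
    # strongest dark->light crossing below the face
    w=col[y0-1:y0+9]; d=np.diff(w); k=np.argmax(d); 
    thr=(w[k-1 if k else 0]+w[min(k+2,len(w)-1)])/2
    pb.append((u,y0-1+k+.5)) 
pb=np.array(pb); W=np.array([ray('top',p,0) for p in pb])
c=np.polyfit(W[:,1],W[:,0],1); r=W[:,0]-np.polyval(c,W[:,1]); ok=abs(r)<.006
c=np.polyfit(W[ok,1],W[ok,0],1); print('bottom',c,(W[ok,0]-np.polyval(c,W[ok,1])).std(),ok.sum(),len(ok))
for z,a,b in((0,(132,140.4),(402,149.6)),(.06,(130,137.2),(400.8,146.4))):
    print(z,ray('top',a,z),ray('top',b,z))
# side view
s=cv2.imread('pics/side0.png'); cv2.imwrite('pics/s1.png',cv2.resize(s[130:260,100:360],None,fx=3,fy=3,interpolation=cv2.INTER_CUBIC))
print('grinder',ray('top',(417,160),.07),ray('top',(330+325/4,120+230/4),.05),ray('top',(330+470/4,120+465/4),.03))
E
```

```text
bottom [0.01290247 0.65952087] 0.0008792983994119687 43 43
0 [0.66972939 0.40730845 0.        ] [ 0.66067046 -0.41665221  0.        ]
0.06 [0.66797637 0.39755888 0.06      ] [ 0.6593767  -0.39465279  0.06      ]
grinder [ 0.61872033 -0.43858926  0.07      ] [ 0.56963399 -0.42819569  0.05      ] [ 0.4001941  -0.54110067  0.03      ]
```

View pics/s1.png

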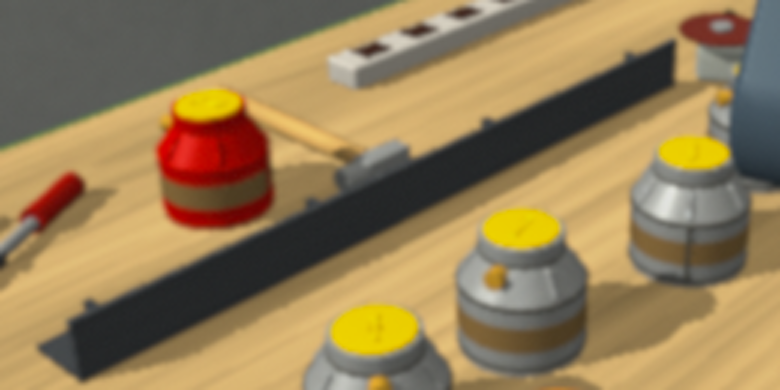

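Fence face is x ≈ 0.663 + 0.012·y, and its measured length of 0.80 m matches the spec. The plug positions from the two views agree within about 5 mm. I'll start with the can nearest the grinder: square the tool and come in behind it.

```bash
python3 -m crank '[[-0.457,0.06,-0.398,0,0.142,0,1],[-0.457,0.06,-0.398,0,0.142,0,1],[-0.457,0.06,-0.398,0,0.142,0,1],[-0.457,0.06,-0.398,0,0.142,0,1],[-0.457,0.06,-0.398,0,0.142,0,1],[-0.457,0.06,-0.398,0,0.142,0,1],[-0.457,0.06,-0.398,0,0.142,0,1],[-0.457,0.06,-0.398,0,0.142,0,1]]'
python3 - <<'E'
from h import *
for v in np.eye(3): print(np.round(tool(v),4))
im=vision.camera('top'); cv2.imwrite('pics/t1.png',im)
for p in plugs(im,'top'): print(np.round(ray('top',p[:2],.112),4))
E
```

```text
time: 1.1
position: [0.3901, -0.287, 0.1674]
tool_rot: [-0.001, -0.707, 0.707, 0.0]
ft_force: [0.0, -0.3, -0.3]
grip_width: 0.0871
[-1.e+00  5.e-04 -9.e-04]
[ 9.e-04 -1.e-03 -1.e+00]
[-5.e-04 -1.e+00  1.e-03]
[0.2494 0.2852 0.112 ]
[ 0.4128 -0.092   0.112 ]
[0.4191 0.2927 0.112 ]
[0.4372 0.1127 0.112 ]
[ 0.4634 -0.2867  0.112 ]
[0.8245 0.1363 0.112 ]
```

```bash
python3 -m crank '[[0,0.1,0,0,0,0,1],[0,0.18,0,0,0,0,1],[0,0.209,0,0,0,0,1],[0,0.209,0,0,0,0,1],[0,0.209,0,0,0,0,1]]'
python3 -m crank '[[-0.01,0,0,0,0,0,1],[-0.02,0,0,0,0,0,1],[-0.03,0,0,0,0,0,1],[-0.035,0,0,0,0,0,1],[-0.035,0,0,0,0,0,1]]'
python3 - <<'E'
from h import *
print([np.round(robot.get_obs()['ft_force'],2) for _ in range(2)])
cv2.imwrite('pics/w1.png',vision.camera('wrist'));cv2.imwrite('pics/t2.png',vision.camera('top'))
E
```

```text
time: 1.78
position: [0.3909, -0.2866, 0.0638]
tool_rot: [-0.001, -0.706, 0.708, -0.001]
ft_force: [0.6, 0.5, 0.5]
grip_width: 0.087
time: 2.4
position: [0.4079, -0.2853, 0.0628]
tool_rot: [0.0, -0.707, 0.707, -0.0]
ft_force: [-0.4, -0.3, -0.0]
grip_width: 0.087
[array([-0.44, -0.31, -0.04]), array([-0.44, -0.31, -0.04])]
```

View pics/w1.png

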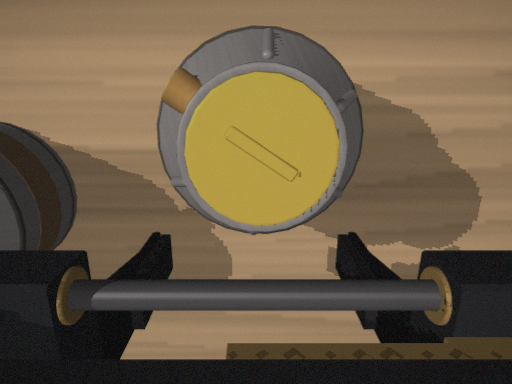

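View pics/t2.png

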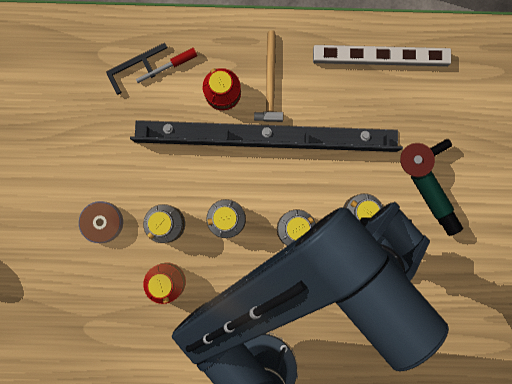

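The wrist view shows the can centred between the fingers (plug at (262,148), tips near columns 165 and 345), with no contact yet. I'll creep forward and read the force.

```bash
for k in 1 2 3; do :; done; python3 -m crank '[[-0.008,0,0,0,0,0,1],[-0.016,0,0,0,0,0,1],[-0.024,0,0,0,0,0,1]]'
python3 -m crank '[[-0.008,0,0,0,0,0,1],[-0.016,0,0,0,0,0,1]]'
python3 -m crank '[[-0.008,0,0,0,0,0,1]]'
python3 -m crank '[[-0.008,0,0,0,0,0,1]]'
```

```text
time: 2.88
position: [0.42, -0.2855, 0.0628]
tool_rot: [0.0, -0.707, 0.707, -0.0]
ft_force: [0.0, 0.4, -0.4]
grip_width: 0.0873
time: 3.12
position: [0.428, -0.2854, 0.0627]
tool_rot: [-0.0, 0.707, -0.707, 0.0]
ft_force: [0.4, -1.0, 0.2]
grip_width: 0.0869
time: 3.25
position: [0.4319, -0.2854, 0.0627]
tool_rot: [-0.0, 0.707, -0.707, 0.0]
ft_force: [0.5, -0.1, -0.4]
grip_width: 0.0869
time: 3.38
position: [0.4359, -0.2854, 0.0627]
tool_rot: [-0.0, 0.707, -0.707, 0.0]
ft_force: [-0.6, 0.4, 1.2]
grip_width: 0.087
```

```bash
python3 - <<'E'
from h import *
im=vision.camera('wrist');cv2.imwrite('pics/w2.png',im)
print(plugs(im,'w'),plugs(cv2.imread('pics/w1.png'),'w'))
o=robot.get_obs()
from scipy.spatial.transform import Rotation as R
i=vision.camera_info('wrist');f=192/np.tan(np.radians(i['vfov']/2))
for p,pos in((plugs(im,'w')[0],o['position']),(plugs(cv2.imread('pics/w1.png'),'w')[0],[.4081,-.2853,.0628])):
    T=i['tool_from_camera'];r=R.from_quat(o['tool_rot'])
    d=r.apply(T[:3,:3]@np.array([(p[0]-i['cx'])/f,-(p[1]-i['cy'])/f,-1]));c=pos+r.apply(T[:3,3])
    print(c+d*(.112-c[2])/d[2])
E
```

```text
[(251.98565673828125, 199.9869384765625, 106.47490692138672, 136.66677856445312)] [(249.3892364501953, 164.9047088623047, 17.005949020385742, 36.606048583984375), (253.3040008544922, 135.11221313476562, 120.11418151855469, 148.17840576171875)]
[ 0.47146315 -0.285745    0.112     ]
[ 0.45861432 -0.28441679  0.112     ]
```

View pics/w2.png

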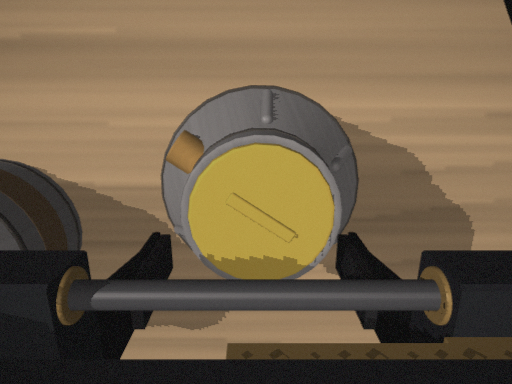

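```bash
cat >> h.py <<'E'
def wray(p,pos,q,z):
    from scipy.spatial.transform import Rotation as R
    i=vision.camera_info('wrist');f=192/np.tan(np.radians(i['vfov']/2))
    T=i['tool_from_camera'];r=R.from_quat(q)
    d=r.apply(T[:3,:3]@np.array([(p[0]-i['cx'])/f,-(p[1]-i['cy'])/f,-1]));c=np.array(pos)+r.apply(T[:3,3])
    return c+d*(z-c[2])/d[2]
E
python3 - <<'E'
from h import *
o=robot.get_obs(); q=o['tool_rot']
# plug front (far) edge rows & centre
for p,pos in(((262,148),[.4081,-.2853,.0628]),((261,72),[.4081,-.2853,.0628]),((264,212),o['position']),((264,144),o['position']),((166,300),o['position']),((345,240),o['position'])):
    print(p,np.round(wray(p,pos,q,.112),4),np.round(wray(p,pos,q,.05),4))
im=vision.camera('top');print([np.round(ray('top',p[:2],.112),3) for p in plugs(im,'top')])
E
```

```text
(262, 148) [ 0.4657 -0.2896  0.112 ] [ 0.4556 -0.2911  0.05  ]
(261, 72) [ 0.4949 -0.289   0.112 ] [ 0.498  -0.2902  0.05  ]
(264, 212) [ 0.466  -0.2909  0.112 ] [ 0.4434 -0.2929  0.05  ]
(264, 144) [ 0.4954 -0.2907  0.112 ] [ 0.4861 -0.2925  0.05  ]
(166, 300) [ 0.4219 -0.2452  0.112 ] [ 0.3795 -0.2266  0.05  ]
(345, 240) [ 0.4528 -0.327   0.112 ] [ 0.4243 -0.3452  0.05  ]
[array([0.249, 0.285, 0.112]), array([ 0.424, -0.082,  0.112]), array([0.419, 0.293, 0.112]), array([0.437, 0.113, 0.112]), array([0.825, 0.136, 0.112])]
```

```bash
python3 - <<'E'
from h import *
a=cv2.imread('pics/w1.png')[200:350,90:420]
a=cv2.convertScaleAbs(a,alpha=2.2,beta=30)
cv2.imwrite('pics/w1z.png',cv2.resize(a,None,fx=2.4,fy=2.4,interpolation=cv2.INTER_CUBIC))
s=vision.camera('side');cv2.imwrite('pics/s2.png',cv2.resize(s[60:260,260:512],None,fx=3,fy=3,interpolation=cv2.INTER_CUBIC))
E
```

```text
(no output)
```

View pics/w1z.png

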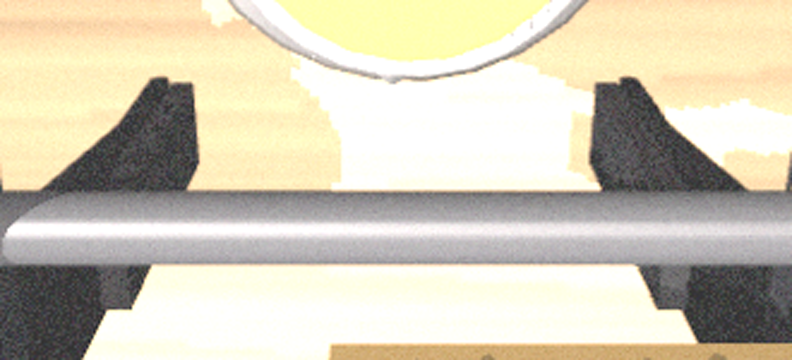

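View pics/s2.png

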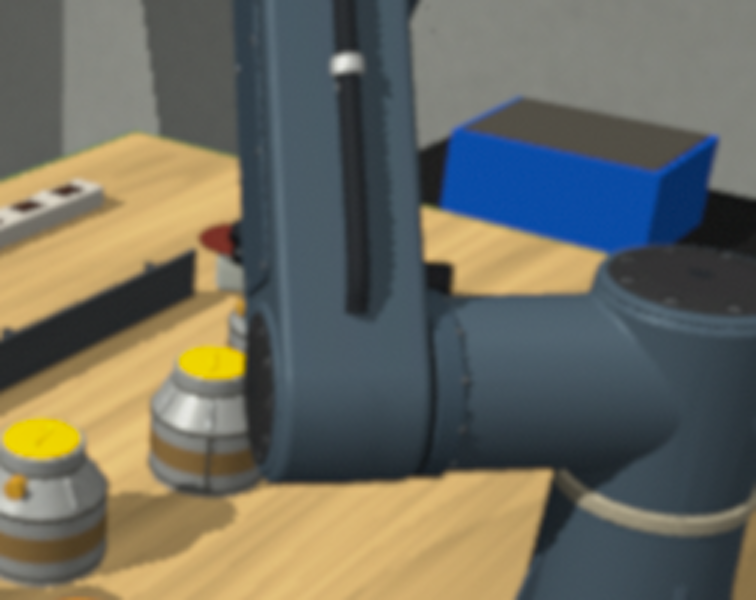

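From finger width and image row, the open fingertips appear to sit about 25 mm behind the TCP, i.e. at z≈0.088, above the can's rim. The can hasn't moved. I'll back off, close the jaws partly and check the tips again.

```bash
python3 -m crank '[[0.05,0,0,0,0,0,1],[0.1,0,0,0,0,0,0],[0.1,0,0,0,0,0,0],[0.1,0,0,0,0,0,0],[0.1,0,0,0,0,0,0]]'
python3 - <<'E'
from h import *
im=vision.camera('wrist');cv2.imwrite('pics/w3.png',cv2.convertScaleAbs(im,alpha=1.6,beta=20))
E
python3 -m crank '[[0,0,0,0,0,0,-1],[0,0,0,0,0,0,-1],[0,0,0,0,0,0,-1],[0,0,0,0,0,0,-1]]'
python3 - <<'E'
from h import *
im=vision.camera('wrist');cv2.imwrite('pics/w4.png',cv2.convertScaleAbs(im,alpha=1.6,beta=20))
E
```

```text
time: 4.15
position: [0.3866, -0.2859, 0.0628]
tool_rot: [0.0, -0.707, 0.707, -0.001]
ft_force: [0.0, -0.1, -0.3]
grip_width: 0.055
time: 4.7
position: [0.3857, -0.2854, 0.0627]
tool_rot: [0.0, -0.707, 0.707, -0.0]
ft_force: [-0.4, -0.5, 0.8]
grip_width: 0.0113
```

View pics/w3.png

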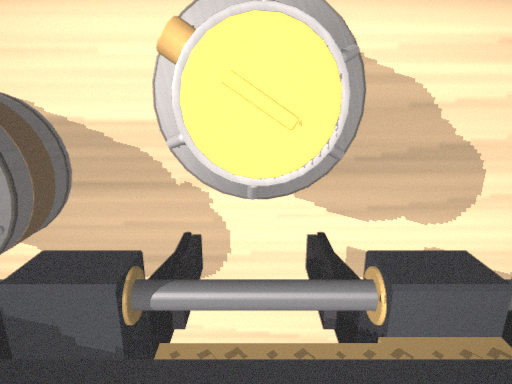

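View pics/w4.png

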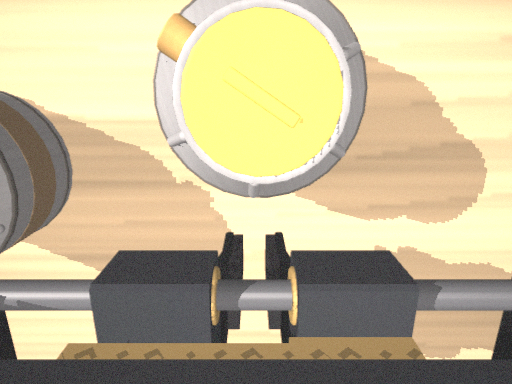

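Fingers slide parallel, and the tips stay at row 234 at every opening. Scaling from the known openings gives a depth of about 0.175 m, so the tips sit near tool y = −0.025, not +0.014, which fits the missing contact. I'll lower 35 mm clear of the can (the fingers clear the bench either way) and creep in. Where the contact starts will tell which is true.

```bash
python3 -m crank '[[0,0.02,0,0,0,0,-1],[0,0.04,0,0,0,0,-1],[0,0.06,0,0,0,0,-1],[0,0.07,0,0,0,0,-1],[0,0.07,0,0,0,0,-1]]'
python3 - <<'E'
from h import *
im=vision.camera('wrist');cv2.imwrite('pics/w5.png',cv2.convertScaleAbs(im,alpha=1.6,beta=20))
im=vision.camera('side');cv2.imwrite('pics/s3.png',im)
E
```

```text
time: 5.38
position: [0.3854, -0.2851, 0.0271]
tool_rot: [-0.001, 0.707, -0.707, -0.0]
ft_force: [0.3, -0.5, 0.7]
grip_width: 0.0006
```

View pics/w5.png

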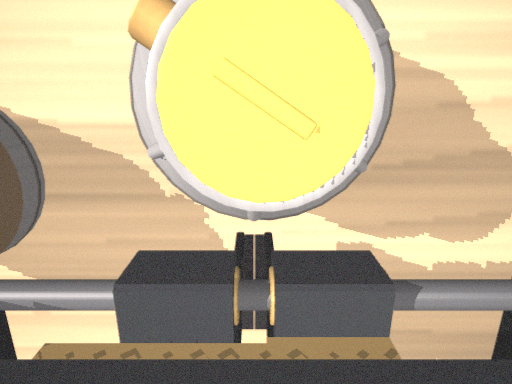

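```bash
python3 -m crank '[[-0.006,0,0,0,0,0,-1],[-0.008,0,0,0,0,0,-1]]'
python3 -m crank '[[-0.006,0,0,0,0,0,-1]]'
python3 -m crank '[[-0.006,0,0,0,0,0,-1]]'
python3 -m crank '[[-0.006,0,0,0,0,0,-1]]'
python3 -m crank '[[-0.006,0,0,0,0,0,-1]]'
python3 -m crank '[[-0.006,0,0,0,0,0,-1]]'
python3 - <<'E'
from h import *
im=vision.camera('wrist');cv2.imwrite('pics/w6.png',cv2.convertScaleAbs(im,alpha=1.6,beta=20))
E
```

```text
time: 5.72
position: [0.3901, -0.2857, 0.028]
tool_rot: [0.0, -0.707, 0.707, -0.001]
ft_force: [-0.1, 0.0, 0.4]
grip_width: 0.0006
time: 5.85
position: [0.3928, -0.2855, 0.0279]
tool_rot: [0.0, -0.707, 0.707, -0.0]
ft_force: [-0.3, 1.1, -0.1]
grip_width: 0.0005
time: 5.98
position: [0.396, -0.2855, 0.0279]
tool_rot: [0.0, -0.707, 0.707, -0.0]
ft_force: [1.3, 0.0, -0.3]
grip_width: 0.0002
time: 6.1
position: [0.3987, -0.2854, 0.0278]
tool_rot: [-0.001, 0.707, -0.707, 0.0]
ft_force: [-6.2, -2.2, 0.8]
grip_width: 0.0006
time: 6.22
position: [0.3998, -0.2846, 0.0277]
tool_rot: [-0.002, 0.708, -0.706, -0.001]
ft_force: [-8.3, -1.5, 5.7]
grip_width: 0.0003
time: 6.35
position: [0.4019, -0.284, 0.0278]
tool_rot: [-0.003, 0.708, -0.706, -0.001]
ft_force: [-8.3, -1.1, 7.4]
grip_width: 0.0007
```

View pics/w6.png

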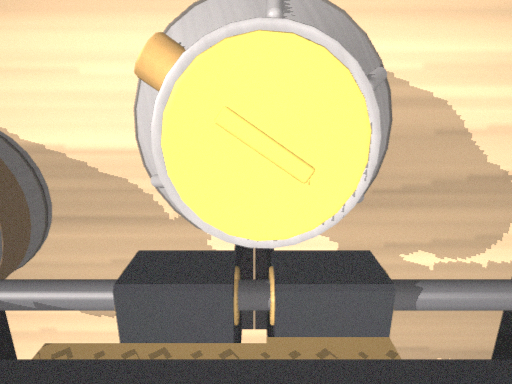

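```bash
python3 - <<'E'
from h import *
t=vision.camera('top');s=vision.camera('side')
print(np.round(robot.get_obs()['ft_force'],1),np.round(robot.get_obs()['moment'],2))
a=cv2.resize(t[150:290,260:480],(800,510),interpolation=cv2.INTER_CUBIC);cv2.imwrite('pics/t6.png',a)
cv2.imwrite('pics/s6.png',s)
E
```

```text
[-6.8 -1.1  4.7] [-0.12  1.13 -0.07]
```

View pics/t6.png

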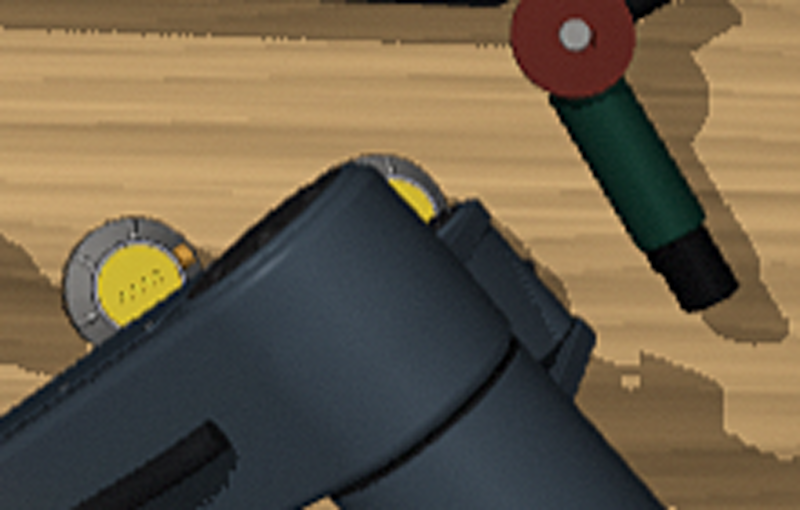

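View pics/s6.png

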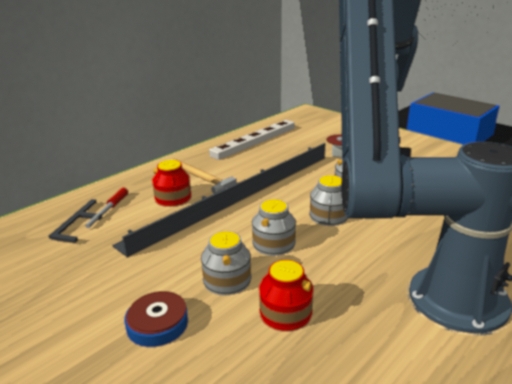

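```bash
python3 - <<'E'
from h import *
q=[0,-.7071,.7071,0]
for nm,pos,c in(('w5',[.3854,-.2851,.0271],(265,85)),('w6',[.4019,-.284,.0278],(266,133))):
    im=cv2.imread(f'pics/{nm}.png');h=cv2.cvtColor(im,cv2.COLOR_BGR2HSV);m=cv2.inRange(h,(22,120,150),(34,255,255));m[250:]=0
    k=max(cv2.findContours(m,0,1)[0],key=cv2.contourArea);x,y,w,hh=cv2.boundingRect(k);print(nm,x,y,w,hh)
    for p in((x,y+hh/2),(x+w,y+hh/2),(x+w/2,max(y,1)),(x+w/2,y+hh)): print(np.round(wray(p,pos,q,.112),4))
E
python3 -m crank '[[0.01,0,0,0,0,0,-1],[0.02,0,0,0,0,0,-1],[0.02,0,0,0,0,0,-1]]'
python3 - <<'E'
from h import *
im=vision.camera('wrist');cv2.imwrite('pics/w7.png',cv2.convertScaleAbs(im,alpha=1.6,beta=20))
E
```

```text
w5 211 57 110 83
[ 0.4632 -0.2737  0.112 ]
[ 0.4632 -0.3057  0.112 ]
[ 0.4744 -0.2896  0.112 ]
[ 0.4512 -0.2898  0.112 ]
w6 164 30 207 210
[ 0.4691 -0.258   0.112 ]
[ 0.4691 -0.3204  0.112 ]
[ 0.4979 -0.2889  0.112 ]
[ 0.4346 -0.2896  0.112 ]
time: 6.88
position: [0.3944, -0.2854, 0.0277]
tool_rot: [-0.0, 0.707, -0.707, 0.0]
ft_force: [0.6, 0.4, 0.2]
grip_width: 0.0
```

View pics/w7.png

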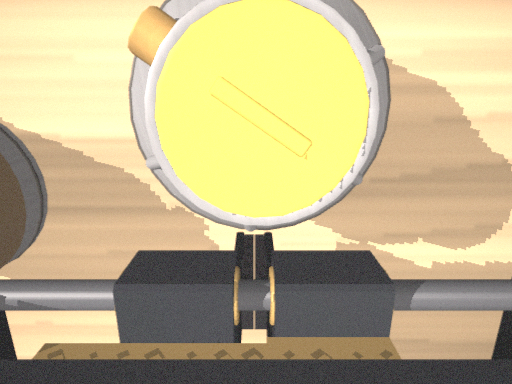

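```bash
python3 - <<'E'
from h import *
q=[0,-.7071,.7071,0]
for nm,pos in(('w5',[.3854,-.2851,.0278]),('w6',[.4019,-.284,.0278]),('w7',[.3944,-.2854,.0278])):
    im=cv2.imread(f'pics/{nm}.png');h=cv2.cvtColor(im,cv2.COLOR_BGR2HSV);m=cv2.inRange(h,(20,80,150),(36,255,255));
    col=np.where(m[100:250,230:290].mean(1)>200)[0].max()+101
    l=np.where(m[100:110,:].mean(0)>200)[0]
    print(nm,col,l.min(),l.max(),np.round(wray((262,col),pos,q,.112),4))
E
```

```text
w5 200 158 372 [ 0.432  -0.2888  0.112 ]
w6 238 167 365 [ 0.4353 -0.2877  0.112 ]
w7 214 155 368 [ 0.4362 -0.2891  0.112 ]
```

The can slid about 3.5 mm and stayed there. But Fz = +7 N suggests the tip is only bearing on the shoulder, so that weight reading isn't clean. I'll lower another 12 mm, which is still above the bench on either tip estimate, and nudge again.

```bash
python3 -m crank '[[0.01,0,0,0,0,0,-1],[0.01,0.01,0.008,0,0,0,-1],[0.01,0.02,0.008,0,0,0,-1],[0.01,0.024,0.008,0,0,0,-1],[0.01,0.024,0.008,0,0,0,-1]]'
python3 -m crank '[[-0.01,0,0,0,0,0,-1],[-0.018,0,0,0,0,0,-1]]'
python3 -m crank '[[-0.004,0,0,0,0,0,-1]]'
python3 -m crank '[[-0.004,0,0,0,0,0,-1]]'
python3 -m crank '[[-0.004,0,0,0,0,0,-1]]'
python3 -m crank '[[-0.004,0,0,0,0,0,-1]]'
```

```text
time: 7.55
position: [0.3895, -0.2892, 0.0154]
tool_rot: [-0.0, 0.707, -0.707, 0.0]
ft_force: [-1.3, 0.2, 0.2]
grip_width: 0.0004
time: 7.8
position: [0.3993, -0.2896, 0.0159]
tool_rot: [0.0, -0.707, 0.707, -0.0]
ft_force: [-0.5, -0.2, 0.2]
grip_width: 0.0004
time: 7.92
position: [0.4012, -0.2896, 0.0159]
tool_rot: [0.0, -0.707, 0.707, -0.001]
ft_force: [1.0, -0.5, -0.3]
grip_width: 0.0003
time: 8.05
position: [0.4019, -0.2894, 0.0158]
tool_rot: [-0.001, 0.707, -0.707, 0.0]
ft_force: [-5.5, -2.6, 3.3]
grip_width: 0.0003
time: 8.18
position: [0.4027, -0.2888, 0.0158]
tool_rot: [-0.002, 0.708, -0.707, -0.001]
ft_force: [-7.9, -2.5, 4.9]
grip_width: 0.0004
time: 8.3
position: [0.4041, -0.2884, 0.0159]
tool_rot: [-0.002, 0.708, -0.706, -0.001]
ft_force: [-8.3, -1.0, 5.0]
grip_width: 0.0004
```

Contact this time is at TCP x≈0.4015, exactly finger half-width plus can radius behind the axis, and the can slides at Fx≈8.3 N with Fz≈5 N. That gives a weight of about 7–11 N, so can D is full. I'll open the jaws to about 43 mm as a centring cradle and push it towards the fence.

```bash
python3 -m crank '[[0.016,0,0,0,0,0,-0.1],[0.024,0,0,0,0,0,-0.1],[0.024,0,0,0,0,0,-0.1],[0.024,0,0,0,0,0,-0.1],[0.024,0,0,0,0,0,-0.1]]'
python3 -m crank '[[-0.016,0,0,0,0,0,-0.1],[-0.026,0,0,0,0,0,-0.1],[-0.036,0,0,0,0,0,-0.1],[-0.046,0,0,0,0,0,-0.1],[-0.056,0,0,0,0,0,-0.1]]'
python3 - <<'E'
from h import *
im=vision.camera('wrist');cv2.imwrite('pics/w8.png',cv2.convertScaleAbs(im,alpha=1.6,beta=20))
E
```

```text
time: 8.93
position: [0.3949, -0.2895, 0.0157]
tool_rot: [0.0, -0.707, 0.707, -0.0]
ft_force: [0.0, -0.1, -0.8]
grip_width: 0.037
time: 9.55
position: [0.4187, -0.2862, 0.0156]
tool_rot: [-0.004, 0.709, -0.705, -0.002]
ft_force: [-8.7, 1.2, 8.1]
grip_width: 0.039
```

View pics/w8.png

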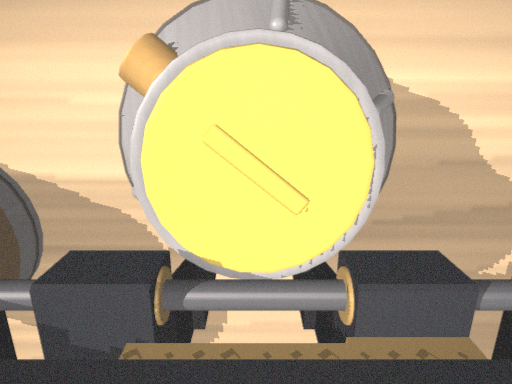

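```bash
python3 - <<'E'
from h import *
o=robot.get_obs();print(o['ft_force'],o['moment'],o['position'])
q=o['tool_rot']
for p in((259,272),(258,44),(141,158),(376,158)): print(np.round(wray(p,o['position'],q,.112),4),np.round(wray(p,o['position'],[0,-.7071,.7071,0],.112),4))
from scipy.spatial.transform import Rotation as R
print(np.round(R.from_quat(q).as_matrix(),4))
t=vision.camera('top');s=vision.camera('side')
cv2.imwrite('pics/t8.png',cv2.resize(t[150:260,320:430],None,fx=5,fy=5,interpolation=cv2.INTER_CUBIC))
cv2.imwrite('pics/s8.png',cv2.resize(s[100:230,280:512],None,fx=3.4,fy=3.4,interpolation=cv2.INTER_CUBIC))
E
```

```text
[-5.65660959  2.72550485  5.86795287] [0.51547079 1.13221653 0.19308967] [ 0.41959417 -0.28628646  0.01555447]
[ 0.4482 -0.2894  0.112 ] [ 0.4474 -0.2889  0.112 ]
[ 0.5112 -0.2887  0.112 ] [ 0.5105 -0.2884  0.112 ]
[ 0.4828 -0.2573  0.112 ] [ 0.4821 -0.2568  0.112 ]
[ 0.4831 -0.3206  0.112 ] [ 0.4821 -0.3204  0.112 ]
[[-1.     -0.0074  0.003 ]
 [-0.003   0.006  -1.    ]
 [ 0.0074 -1.     -0.006 ]]
```

View pics/t8.png

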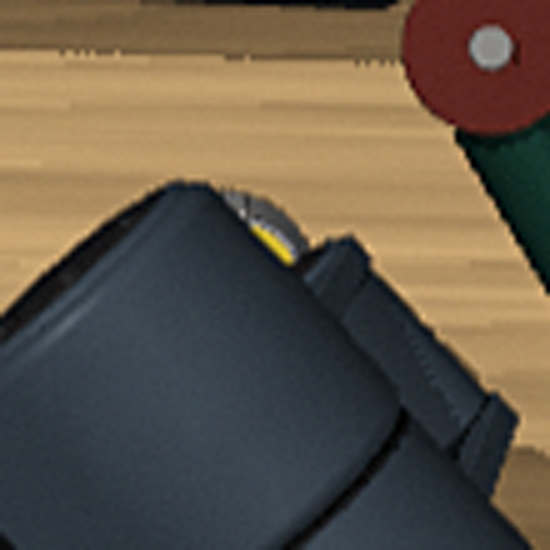

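View pics/s8.png

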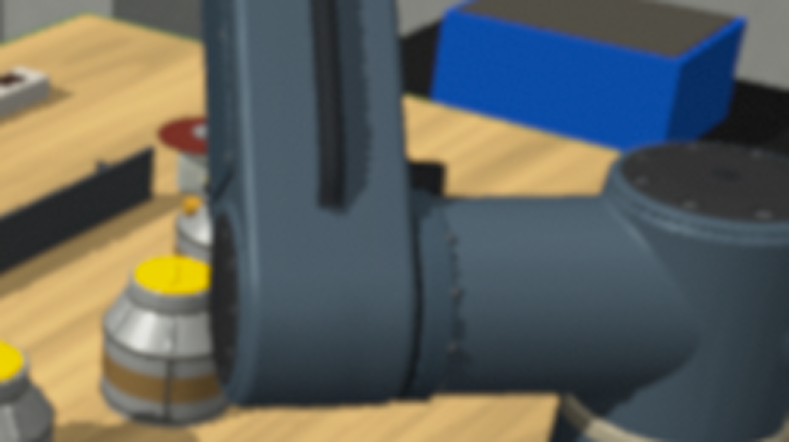

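The cradle sits 60 mm behind the plug centre, as expected from the geometry, and the can is upright. I'll keep pushing.

```bash
python3 -m crank '[[-0.018,0,0,0,0,0,-0.1],[-0.036,0,0,0,0,0,-0.1],[-0.054,0,0,0,0,0,-0.1],[-0.072,0,0,0,0,0,-0.1],[-0.09,0,0,0,0,0,-0.1],[-0.09,0,0,0,0,0,-0.1]]'
python3 - <<'E'
from h import *
o=robot.get_obs();print(np.round(o['ft_force'],1),np.round(o['position'],4))
im=vision.camera('wrist');cv2.imwrite('pics/w9.png',im)
im=vision.camera('top');cv2.imwrite('pics/t9.png',im)
E
```

```text
time: 10.45
position: [0.4665, -0.2879, 0.0154]
tool_rot: [-0.002, 0.708, -0.706, -0.0]
ft_force: [-3.1, 2.2, 1.7]
grip_width: 0.0387
[-3.1  2.2  1.7] [ 0.4665 -0.2879  0.0154]
```

View pics/w9.png

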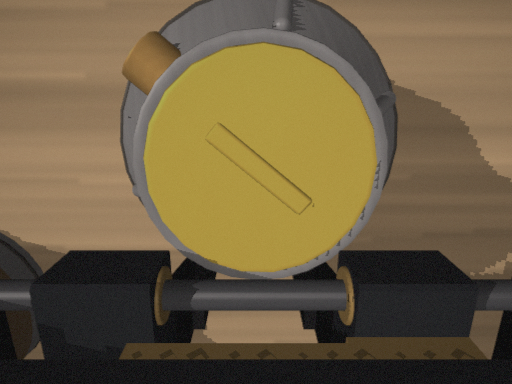

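View pics/t9.png

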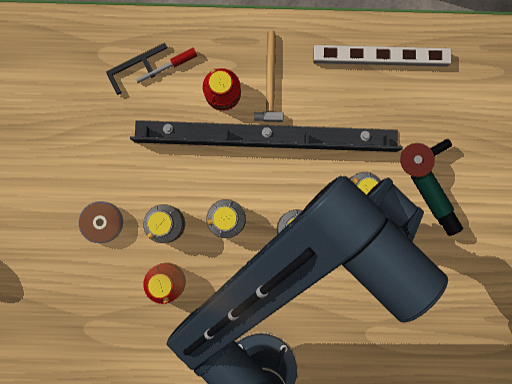

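```bash
python3 -m crank '[[-0.018,0,0,0,0,0,-0.1],[-0.036,0,0,0,0,0,-0.1],[-0.054,0,0,0,0,0,-0.1],[-0.072,0,0,0,0,0,-0.1],[-0.09,0,0,0,0,0,-0.1],[-0.108,0,0,0,0,0,-0.1],[-0.116,0,0,0,0,0,-0.1],[-0.124,0,0,0,0,0,-0.1]]'
python3 - <<'E'
from h import *
o=robot.get_obs();print(np.round(o['ft_force'],1),np.round(o['position'],4))
im=vision.camera('wrist');cv2.imwrite('pics/w10.png',im)
im=vision.camera('top');cv2.imwrite('pics/t10.png',cv2.resize(im[100:260,250:480],None,fx=3,fy=3))
E
```

```text
time: 11.55
position: [0.528, -0.2888, 0.0154]
tool_rot: [-0.002, 0.708, -0.707, -0.001]
ft_force: [-6.8, -0.8, 1.8]
grip_width: 0.039
[-6.8 -0.8  1.8] [ 0.528  -0.2888  0.0154]
```

View pics/w10.png

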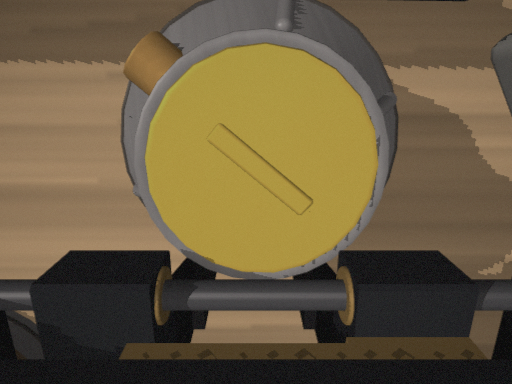

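View pics/t10.png

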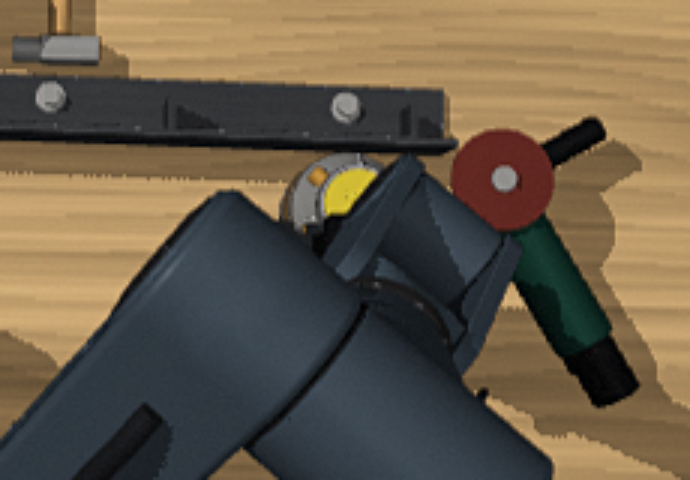

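```bash
python3 -m crank '[[-0.008,0,0,0,0,0,-0.1],[-0.016,0,0,0,0,0,-0.1],[-0.02,0,0,0,0,0,-0.1],[-0.024,0,0,0,0,0,-0.1]]'
for i in 1; do python3 -m crank '[[-0.003,0,0,0,0,0,-0.1]]'; done
python3 -m crank '[[-0.003,0,0,0,0,0,-0.1]]'
```

```text
time: 12.15
position: [0.5398, -0.289, 0.0154]
tool_rot: [-0.002, 0.708, -0.707, -0.001]
ft_force: [-9.3, -1.8, 3.6]
grip_width: 0.0392
time: 12.28
position: [0.5397, -0.2889, 0.0154]
tool_rot: [-0.003, 0.708, -0.707, -0.002]
ft_force: [-11.8, -1.9, 4.7]
grip_width: 0.0391
time: 12.4
position: [0.5397, -0.2888, 0.0154]
tool_rot: [-0.004, 0.708, -0.706, -0.003]
ft_force: [-15.2, -3.8, 6.9]
grip_width: 0.039
```

Force is rising with no travel at TCP 0.5397, so can D (axis about 0.600) is touching the fence at roughly 10 N. I'll release, retreat and lift.

```bash
python3 -m crank '[[0.01,0,0,0,0,0,-0.1],[0.05,0,0,0,0,0,-0.1],[0.1,0,0,0,0,0,-0.1],[0.1,-0.1,0,0,0,0,1],[0.1,-0.2,0,0,0,0,1],[0.1,-0.3,0,0,0,0,1],[0.1,-0.3,0,0,0,0,1],[0.1,-0.3,0,0,0,0,1]]'
python3 - <<'E'
from h import *
im=vision.camera('top');cv2.imwrite('pics/t11.png',im)
for p in plugs(im,'top'): print(np.round(p,1),np.round(ray('top',p[:2],.112),4))
E
```

```text
time: 13.4
position: [0.4956, -0.2896, 0.1659]
tool_rot: [-0.001, -0.707, 0.708, -0.001]
ft_force: [-0.4, -0.2, -0.3]
grip_width: 0.0809
[159.3 285.4  22.3  22.7] [0.2492 0.2851 0.112 ]
[298.3 227.7  20.6  21.8] [ 0.415  -0.0933  0.112 ]
[159.  223.2  22.   22.9] [0.419  0.2926 0.112 ]
[224.2 218.   22.4  22.8] [0.4373 0.1127 0.112 ]
[369.  163.5  21.8  22.7] [ 0.5992 -0.2891  0.112 ]
[219.8  81.4  21.4  21.7] [0.8246 0.1363 0.112 ]
```

View pics/t11.png

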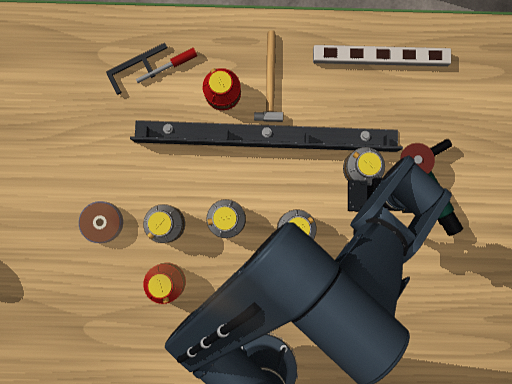

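D is at x≈0.599 with its plug at (369,164); the others haven't moved. Next is can B at (0.437, 0.113), with the jaws fully open.

```bash
python3 -m crank '[[0.235,0,-0.805,0,0,0,1],[0.235,0,-0.805,0,0,0,1],[0.235,0,-0.805,0,0,0,1],[0.235,0,-0.805,0,0,0,1],[0.235,0,-0.805,0,0,0,1],[0.235,0,-0.805,0,0,0,1],[0.235,0,-0.805,0,0,0,1],[0.235,0,-0.805,0,0,0,1],[0.235,0,-0.805,0,0,0,1]]'
python3 - <<'E'
from h import *
im=vision.camera('wrist');cv2.imwrite('pics/w12.png',im)
im=vision.camera('top');cv2.imwrite('pics/t12.png',im)
E
```

```text
time: 14.58
position: [0.377, 0.1129, 0.1651]
tool_rot: [0.001, -0.707, 0.707, -0.0]
ft_force: [0.3, -0.2, -0.3]
grip_width: 0.0871
```

View pics/w12.png

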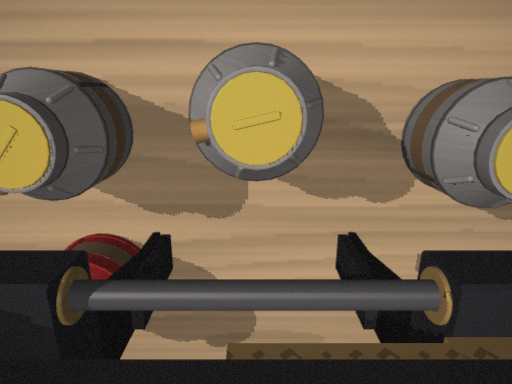

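View pics/t12.png

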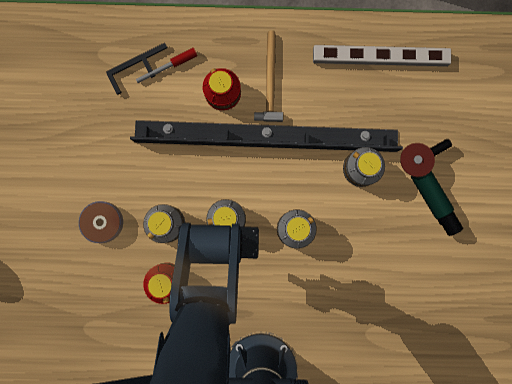

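```bash
python3 -m crank '[[0,0.1,0,0,0,0,1],[0,0.2,0,0,0,0,1],[0,0.27,0,0,0,0,1],[0,0.294,0,0,0,0,1],[0,0.294,0,0,0,0,1],[0,0.294,0,0,0,0,1]]'
python3 - <<'E'
from h import *
o=robot.get_obs();print(o['ft_force'])
im=vision.camera('wrist');cv2.imwrite('pics/w13.png',im)
o=robot.get_obs();print(np.round(wray((262,150),o['position'],o['tool_rot'],.112),4))
E
```

```text
time: 15.42
position: [0.3779, 0.1128, 0.0196]
tool_rot: [-0.001, -0.707, 0.707, -0.001]
ft_force: [0.1, 0.8, 0.0]
grip_width: 0.0871
[0.14843591 0.77519542 0.0196401 ]
[0.4416 0.1096 0.112 ]
```

View pics/w13.png

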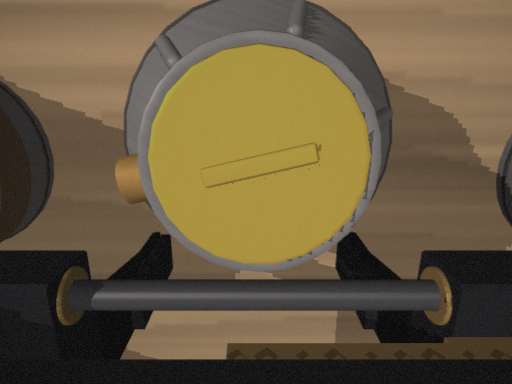

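```bash
python3 -m crank '[[-0.012,0,0.002,0,0,0,1],[-0.022,0,0.002,0,0,0,1],[-0.028,0,0.002,0,0,0,1]]'
python3 -m crank '[[-0.006,0,0,0,0,0,1]]'
python3 -m crank '[[-0.006,0,0,0,0,0,1]]'
python3 -m crank '[[-0.006,0,0,0,0,0,1]]'
```

```text
time: 15.85
position: [0.3919, 0.1121, 0.0191]
tool_rot: [0.0, 0.707, -0.707, 0.001]
ft_force: [-0.6, 0.3, 0.1]
grip_width: 0.087
time: 15.98
position: [0.3942, 0.1121, 0.0188]
tool_rot: [-0.0, 0.707, -0.707, 0.0]
ft_force: [0.7, -0.4, 0.5]
grip_width: 0.0872
time: 16.1
position: [0.3958, 0.1121, 0.0187]
tool_rot: [0.001, -0.707, 0.707, 0.001]
ft_force: [-2.4, -1.2, 2.4]
grip_width: 0.0875
time: 16.23
position: [0.3983, 0.1121, 0.0186]
tool_rot: [0.001, -0.707, 0.707, 0.001]
ft_force: [-2.9, -0.1, 0.8]
grip_width: 0.087
```

```bash
python3 -m crank '[[-0.006,0,0,0,0,0,1]]'
python3 -m crank '[[-0.006,0,0,0,0,0,1]]'
python3 -m crank '[[-0.006,0,0,0,0,0,1]]'
python3 -m crank '[[0,0,0,0,0,0,1]]'
```

```text
time: 16.35
position: [0.4019, 0.1121, 0.0186]
tool_rot: [-0.001, 0.707, -0.707, -0.0]
ft_force: [-2.6, -0.2, 0.8]
grip_width: 0.0869
time: 16.48
position: [0.4058, 0.1121, 0.0186]
tool_rot: [-0.0, 0.707, -0.707, 0.0]
ft_force: [-1.5, 0.1, -0.7]
grip_width: 0.087
time: 16.6
position: [0.4093, 0.1121, 0.0187]
tool_rot: [-0.0, 0.707, -0.707, 0.0]
ft_force: [-1.1, 0.4, -0.4]
grip_width: 0.087
time: 16.73
position: [0.4101, 0.1121, 0.0187]
tool_rot: [0.0, 0.707, -0.707, 0.001]
ft_force: [-0.3, -0.6, -1.0]
grip_width: 0.0872
```

About 2.5 N sliding and 1 N at rest, so B is empty; it moved about 14 mm. Moving on to can A at (0.419, 0.293).

```bash
python3 -m crank '[[0.03,0,0,0,0,0,1],[0.04,-0.1,0,0,0,0,1],[0.06,-0.22,0,0,0,0,1],[0.08,-0.27,-0.1,0,0,0,1],[0.1,-0.27,-0.22,0,0,0,1],[0.102,-0.27,-0.34,0,0,0,1],[0.102,-0.27,-0.361,0,0,0,1],[0.102,-0.27,-0.361,0,0,0,1],[0.102,-0.27,-0.361,0,0,0,1]]'
python3 - <<'E'
from h import *
o=robot.get_obs()
im=vision.camera('wrist');cv2.imwrite('pics/w14.png',im)
im=vision.camera('top');
for p in plugs(im,'top'): print(np.round(ray('top',p[:2],.112),4))
E
```

```text
time: 17.85
position: [0.3571, 0.291, 0.1534]
tool_rot: [0.0, -0.707, 0.708, 0.001]
ft_force: [-0.4, -0.4, -0.5]
grip_width: 0.0873
[0.2526 0.2709 0.112 ]
[ 0.4128 -0.0921  0.112 ]
[0.4191 0.2928 0.112 ]
[0.4514 0.1136 0.112 ]
[ 0.5991 -0.289   0.112 ]
[0.8245 0.1363 0.112 ]
```

View pics/w14.png

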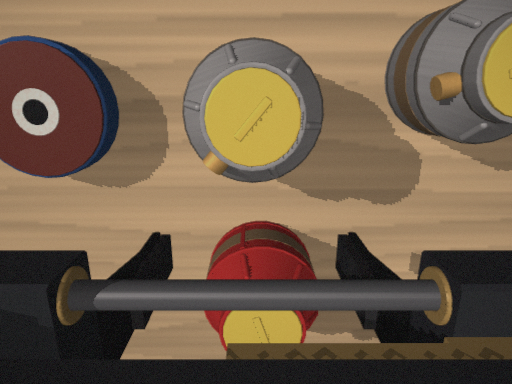

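```bash
python3 -m crank '[[0,0.1,0,0,0,0,1],[0,0.2,0,0,0,0,1],[0,0.25,0,0,0,0,1],[0,0.269,0,0,0,0,1],[0,0.269,0,0,0,0,1],[0,0.269,0,0,0,0,1]]'
python3 -m crank '[[-0.012,0,0,0,0,0,1],[-0.02,0,0,0,0,0,1],[-0.026,0,0,0,0,0,1]]'
python3 -m crank '[[-0.006,0,0,0,0,0,1]]'
python3 -m crank '[[-0.006,0,0,0,0,0,1]]'
python3 -m crank '[[-0.006,0,0,0,0,0,1]]'
python3 -m crank '[[-0.006,0,0,0,0,0,1]]'
```

```text
time: 18.7
position: [0.3587, 0.2927, 0.0202]
tool_rot: [0.001, 0.707, -0.707, 0.001]
ft_force: [0.2, -0.8, 0.7]
grip_width: 0.0871
time: 19.08
position: [0.3715, 0.2928, 0.0196]
tool_rot: [0.0, 0.707, -0.707, 0.001]
ft_force: [0.2, -0.8, 0.4]
grip_width: 0.0869
time: 19.2
position: [0.374, 0.2926, 0.0194]
tool_rot: [-0.0, 0.707, -0.707, 0.0]
ft_force: [0.1, 0.7, -0.3]
grip_width: 0.0873
time: 19.32
position: [0.3769, 0.2926, 0.0192]
tool_rot: [0.0, -0.707, 0.707, -0.0]
ft_force: [0.2, 0.4, -0.2]
grip_width: 0.0869
time: 19.45
position: [0.3787, 0.2923, 0.0191]
tool_rot: [0.001, -0.707, 0.707, 0.001]
ft_force: [-2.5, -0.2, 2.6]
grip_width: 0.0874
time: 19.58
position: [0.3814, 0.2921, 0.0191]
tool_rot: [0.001, -0.707, 0.707, 0.001]
ft_force: [-2.5, 0.5, 2.0]
grip_width: 0.0869
```

```bash
python3 -m crank '[[-0.006,0,0,0,0,0,1]]'
python3 -m crank '[[-0.006,0,0,0,0,0,1]]'
python3 -m crank '[[-0.006,0,0,0,0,0,1]]'
python3 -m crank '[[0,0,0,0,0,0,1]]'
```

```text
time: 19.7
position: [0.3851, 0.2923, 0.0191]
tool_rot: [0.001, -0.707, 0.707, 0.0]
ft_force: [-2.4, 0.3, 1.3]
grip_width: 0.087
time: 19.82
position: [0.3888, 0.2925, 0.0192]
tool_rot: [0.0, -0.707, 0.707, -0.0]
ft_force: [-1.3, 0.1, 0.1]
grip_width: 0.087
time: 19.95
position: [0.3922, 0.2926, 0.0192]
tool_rot: [-0.0, 0.707, -0.707, 0.0]
ft_force: [-1.4, -0.5, 0.2]
grip_width: 0.0871
time: 20.08
position: [0.3928, 0.2928, 0.0193]
tool_rot: [0.0, 0.707, -0.707, 0.001]
ft_force: [0.2, -0.4, -0.4]
grip_width: 0.0873
```

A shows the same light response, so it's empty, and C should be the second full one. I'll go behind C at (0.413, −0.092), which is near the arm's inner reach, so the reached pose needs checking.

```bash
python3 -m crank '[[0.04,0,0,0,0,0,1],[0.04,-0.1,0,0,0,0,1],[0.04,-0.2,0,0,0,0,1],[0.03,-0.27,0.12,0,0,0,1],[0.02,-0.27,0.24,0,0,0,1],[0.02,-0.27,0.36,0,0,0,1],[0.02,-0.27,0.48,0,0,0,1],[0.02,-0.27,0.6,0,0,0,1],[0.03,-0.27,0.72,0,0,0,1],[0.04,-0.27,0.769,0,0,0,1]]'
python3 -m crank '[[0.024,0,0,0,0,0,1],[0.024,0,0,0,0,0,1],[0.024,0,0,0,0,0,1]]'
python3 - <<'E'
from h import *
im=vision.camera('wrist');cv2.imwrite('pics/w15.png',im)
im=vision.camera('top');
for p in plugs(im,'top'): print(np.round(ray('top',p[:2],.112),4))
E
```

```text
time: 21.32
position: [0.3734, -0.096, 0.1548]
tool_rot: [-0.002, -0.706, 0.708, -0.0]
ft_force: [-0.1, 0.1, 0.5]
grip_width: 0.0871
time: 21.7
position: [0.36, -0.091, 0.1544]
tool_rot: [0.001, -0.707, 0.707, -0.001]
ft_force: [0.3, -0.6, 1.0]
grip_width: 0.0871
[0.2492 0.2851 0.112 ]
[ 0.4142 -0.0917  0.112 ]
[0.4343 0.293  0.112 ]
[0.4514 0.1135 0.112 ]
[ 0.5992 -0.289   0.112 ]
[0.8245 0.1362 0.112 ]
```

View pics/w15.png

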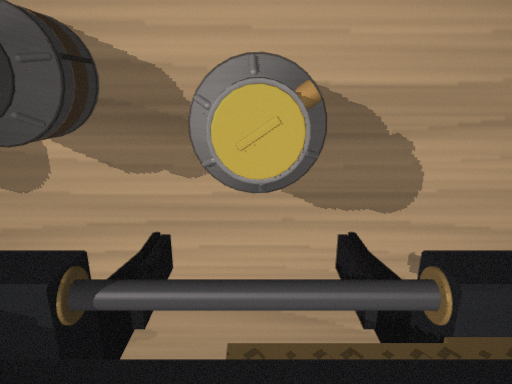

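```bash
python3 -m crank '[[0,0.1,0.003,0,0,0,1],[0,0.18,0.003,0,0,0,1],[0,0.22,0.003,0,0,0,1]]'
python3 -m crank '[[0,0.02,0,0,0,0,1],[0,0.04,0,0,0,0,1],[0,0.051,0,0,0,0,1],[0,0.051,0,0,0,0,1]]'
python3 - <<'E'
from h import *
im=vision.camera('wrist');cv2.imwrite('pics/w16.png',im)
E
```

```text
time: 22.18
position: [0.3598, -0.0925, 0.0427]
tool_rot: [-0.001, 0.707, -0.707, 0.0]
ft_force: [0.9, 0.2, -0.7]
grip_width: 0.087
time: 22.68
position: [0.3602, -0.0935, 0.0188]
tool_rot: [0.0, -0.707, 0.707, -0.0]
ft_force: [0.0, 1.0, -0.1]
grip_width: 0.0868
```

View pics/w16.png

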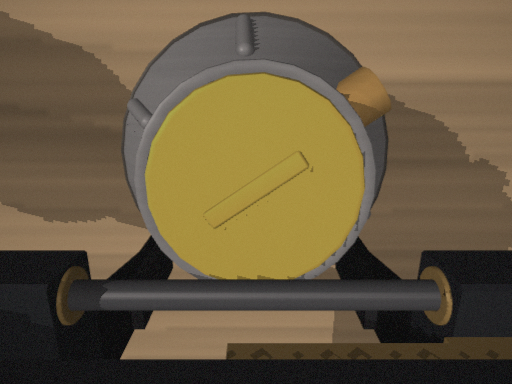

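The can is centred (plug at (255,180)) and the pose was reached. I'll nudge.

```bash
python3 -m crank '[[-0.01,0,0,0,0,0,1],[-0.016,0,0,0,0,0,1]]'
python3 -m crank '[[-0.006,0,0,0,0,0,1]]'
python3 -m crank '[[-0.006,0,0,0,0,0,1]]'
python3 -m crank '[[-0.006,0,0,0,0,0,1]]'
python3 -m crank '[[-0.006,0,0,0,0,0,1]]'
python3 -m crank '[[-0.006,0,0,0,0,0,1]]'
python3 -m crank '[[0,0,0,0,0,0,1]]'
```

```text
time: 22.98
position: [0.3689, -0.0938, 0.0191]
tool_rot: [-0.0, -0.707, 0.707, -0.001]
ft_force: [0.0, 0.1, 0.2]
grip_width: 0.0872
time: 23.1
position: [0.3707, -0.0933, 0.019]
tool_rot: [-0.001, 0.707, -0.707, -0.0]
ft_force: [-5.2, -5.1, 2.1]
grip_width: 0.0872
time: 23.22
position: [0.3725, -0.0929, 0.0189]
tool_rot: [-0.001, 0.708, -0.707, -0.001]
ft_force: [-5.4, -3.2, 2.1]
grip_width: 0.0872
time: 23.35
position: [0.3745, -0.0924, 0.0188]
tool_rot: [-0.002, 0.708, -0.706, -0.002]
ft_force: [-6.2, -2.2, 2.8]
grip_width: 0.0871
time: 23.48
position: [0.3764, -0.0917, 0.0188]
tool_rot: [-0.003, 0.708, -0.706, -0.002]
ft_force: [-5.8, -1.3, 3.5]
grip_width: 0.0869
time: 23.6
position: [0.3787, -0.0913, 0.0187]
tool_rot: [-0.004, 0.709, -0.706, -0.003]
ft_force: [-7.8, -0.9, 3.8]
grip_width: 0.0867
time: 23.72
position: [0.3791, -0.0913, 0.0187]
tool_rot: [-0.003, 0.708, -0.706, -0.002]
ft_force: [-5.5, -0.5, 3.8]
grip_width: 0.0868
```

C is heavy (6–8 N). I'll push it on to the fence.

```bash
python3 -m crank '[[-0.018,0,0,0,0,0,1],[-0.036,0,0,0,0,0,1],[-0.054,0,0,0,0,0,1],[-0.072,0,0,0,0,0,1],[-0.09,0,0,0,0,0,1],[-0.108,0,0,0,0,0,1],[-0.126,0,0,0,0,0,1],[-0.144,0,0,0,0,0,1],[-0.162,0,0,0,0,0,1]]'
python3 -m crank '[[-0.018,0,0,0,0,0,1],[-0.036,0,0,0,0,0,1],[-0.054,0,0,0,0,0,1],[-0.072,0,0,0,0,0,1],[-0.09,0,0,0,0,0,1],[-0.108,0,0,0,0,0,1],[-0.114,0,0,0,0,0,1]]'
python3 - <<'E'
from h import *
im=vision.camera('wrist');cv2.imwrite('pics/w17.png',im)
im=vision.camera('top');cv2.imwrite('pics/t17.png',im)
E
```

```text
time: 24.85
position: [0.4567, -0.0904, 0.0185]
tool_rot: [-0.006, 0.709, -0.705, -0.004]
ft_force: [-11.3, -0.1, 9.0]
grip_width: 0.0871
time: 25.72
position: [0.5152, -0.0912, 0.0185]
tool_rot: [-0.005, 0.708, -0.706, -0.004]
ft_force: [-10.4, -0.2, 7.9]
grip_width: 0.0873
```

View pics/w17.png

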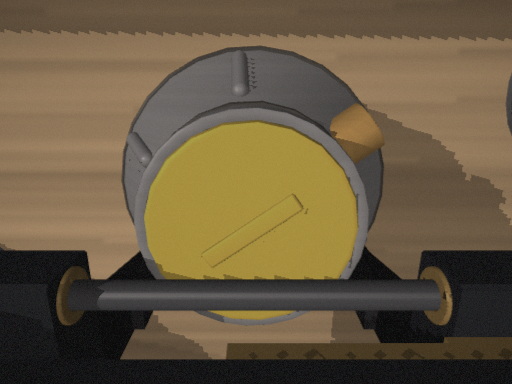

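View pics/t17.png

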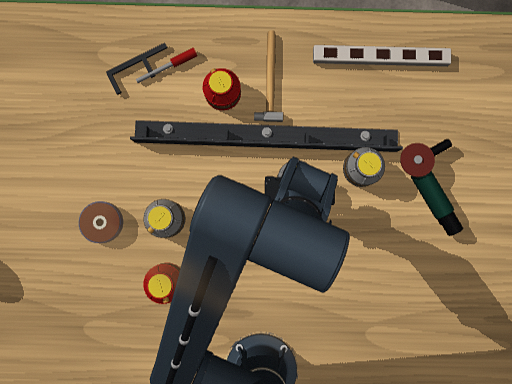

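```bash
python3 - <<'E'
from h import *
im=vision.camera('side');cv2.imwrite('pics/s17.png',im)
print(np.round(robot.get_obs()['q'],2))
E
```

```text
[-0.39  0.68  1.81 -0.    0.66  1.18]
```

View pics/s17.png

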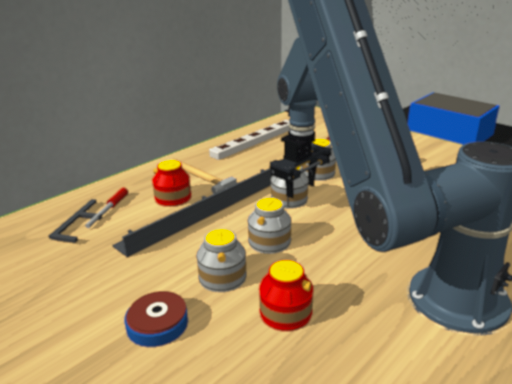

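Can B is clear of the elbow, at (270,225) in the side view, and C is upright between the fingers. I'll carry on gently.

```bash
python3 -m crank '[[-0.014,0,0,0,0,0,1],[-0.028,0,0,0,0,0,1],[-0.042,0,0,0,0,0,1],[-0.056,0,0,0,0,0,1],[-0.064,0,0,0,0,0,1]]'
python3 -m crank '[[-0.006,0,0,0,0,0,1],[-0.01,0,0,0,0,0,1]]'
python3 -m crank '[[-0.004,0,0,0,0,0,1]]'
python3 -m crank '[[-0.004,0,0,0,0,0,1]]'
```

```text
time: 26.5
position: [0.5467, -0.0913, 0.0184]
tool_rot: [-0.005, 0.708, -0.706, -0.004]
ft_force: [-9.5, 0.6, 8.8]
grip_width: 0.0871
time: 26.75
position: [0.5511, -0.0913, 0.0185]
tool_rot: [-0.006, 0.708, -0.706, -0.004]
ft_force: [-10.3, 0.3, 8.7]
grip_width: 0.0872
time: 26.88
position: [0.5529, -0.0912, 0.0184]
tool_rot: [-0.006, 0.708, -0.706, -0.004]
ft_force: [-10.5, 0.3, 9.9]
grip_width: 0.087
time: 27.0
position: [0.5549, -0.0912, 0.0184]
tool_rot: [-0.006, 0.708, -0.706, -0.004]
ft_force: [-11.2, -1.1, 9.6]
grip_width: 0.0869
```

```bash
python3 -m crank '[[-0.003,0,0,0,0,0,1]]'
python3 -m crank '[[-0.003,0,0,0,0,0,1]]'
python3 -m crank '[[-0.003,0,0,0,0,0,1]]'
```

```text
time: 27.12
position: [0.5565, -0.0913, 0.0185]
tool_rot: [-0.006, 0.708, -0.706, -0.004]
ft_force: [-10.7, 0.0, 8.4]
grip_width: 0.0869
time: 27.25
position: [0.5579, -0.0913, 0.0184]
tool_rot: [-0.006, 0.708, -0.706, -0.004]
ft_force: [-10.7, 0.6, 9.8]
grip_width: 0.0869
time: 27.38
position: [0.5594, -0.0913, 0.0184]
tool_rot: [-0.006, 0.708, -0.706, -0.004]
ft_force: [-11.6, -0.0, 8.2]
grip_width: 0.0869
```

```bash
python3 -m crank '[[-0.003,0,0,0,0,0,1]]'
python3 -m crank '[[-0.003,0,0,0,0,0,1]]'
python3 -m crank '[[-0.003,0,0,0,0,0,1]]'
```

```text
time: 27.5
position: [0.5609, -0.0913, 0.0184]
tool_rot: [-0.006, 0.708, -0.706, -0.004]
ft_force: [-11.4, -0.2, 9.4]
grip_width: 0.0872
time: 27.62
position: [0.561, -0.0912, 0.0184]
tool_rot: [-0.007, 0.709, -0.706, -0.005]
ft_force: [-14.4, -1.6, 11.9]
grip_width: 0.087
time: 27.75
position: [0.561, -0.0912, 0.0183]
tool_rot: [-0.008, 0.709, -0.706, -0.006]
ft_force: [-17.0, -2.4, 13.4]
grip_width: 0.0869
```

Motion stops at TCP 0.561 with force rising: C is on the fence. I'll release, retreat and check.

```bash
python3 -m crank '[[0.006,0,0,0,0,0,1],[0.02,0,0,0,0,0,1],[0.06,0,0,0,0,0,1],[0.12,0,0,0,0,0,1],[0.12,-0.1,0,0,0,0,1],[0.12,-0.2,0,0,0,0,1],[0.16,-0.3,0,0,0,0,1],[0.2,-0.4,0,0,0,0,1],[0.2,-0.4,0,0,0,0,1],[0.2,-0.4,0,0,0,0,1]]'
python3 - <<'E'
from h import *
im=vision.camera('top');cv2.imwrite('pics/t20.png',im)
for p in plugs(im,'top'): print('top',np.round(p,1),np.round(ray('top',p[:2],.112),4))
s=vision.camera('side');cv2.imwrite('pics/s20.png',s)
for p in plugs(s,'side'): print('side',np.round(ray('side',p[:2],.112),4))
E
```

```text
time: 29.0
position: [0.4711, -0.0934, 0.2185]
tool_rot: [-0.0, -0.707, 0.707, -0.0]
ft_force: [0.7, -0.1, -0.7]
grip_width: 0.0872
top [159.3 285.3  22.5  22.6] [0.2493 0.2852 0.112 ]
top [159.1 217.7  22.4  22.6] [0.4343 0.2929 0.112 ]
top [224.  212.9  22.4  22.6] [0.4514 0.1136 0.112 ]
top [369.  163.5  21.8  22.7] [ 0.599  -0.2892  0.112 ]
top [297.8 160.6  21.6  22.4] [ 0.6028 -0.089   0.112 ]
top [219.8  81.4  21.2  21.8] [0.8245 0.1362 0.112 ]
side [0.2481 0.2892 0.112 ]
side [0.4339 0.296  0.112 ]
side [0.4501 0.1171 0.112 ]
side [0.825  0.1385 0.112 ]
side [ 0.6006 -0.0851  0.112 ]
side [ 0.5964 -0.2834  0.112 ]
```

View pics/t20.png

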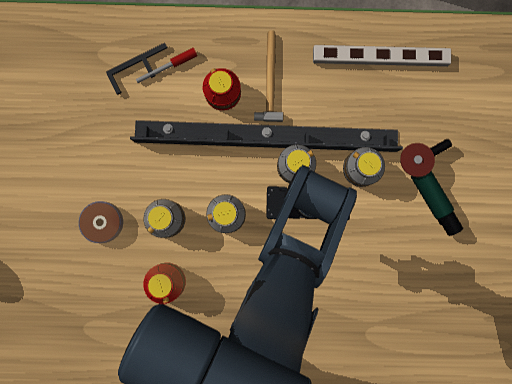

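View pics/s20.png

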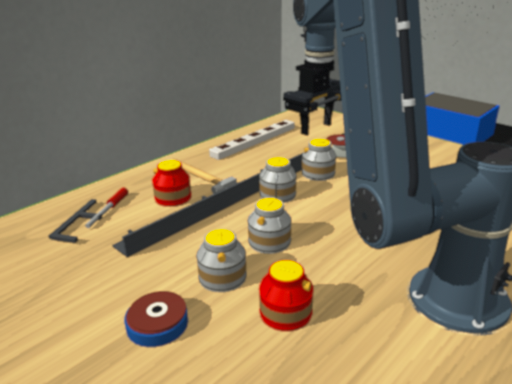

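Both full cans are on the fence line: the fit predicts axes at x of 0.603 and 0.601, and I measure 0.603 and 0.599. The empties moved about 14–15 mm, the grinder and tin look unmoved, and the gripper is clear. I'm handing in.

```bash
python3 - <<'E'
from rig import robot
print(robot.hand_in())
E
```

```text
the job is handed in; nothing more can be done
None
```

I found two full cans by nudging, slid both against the fence, and handed the job in at about 29 s of the 72 s allowed. No verdict was reported.

| Can (start position) | Felt | Result |
|---|---|---|
| (0.463, −0.287) | full, about 8 N to slide | against the fence, axis at x ≈ 0.599 m |
| (0.413, −0.092) | full, 6–8 N to slide | against the fence, axis at x ≈ 0.603 m |
| (0.437, 0.113) | empty, about 2.5 N to slide | left standing, moved about 14 mm |
| (0.419, 0.293) | empty, about 2.5 N to slide | left standing, moved about 15 mm |

- **At the fence:** for both full cans the force rose while travel stopped, to 15–17 N at the wrist, against a limit of 40 N on the fence. The fence line fitted from the picture puts their axes at 0.601 and 0.603 m, so any gap is about 2 mm or less, within the 7 mm allowed.
- **Other checks:** in the last pictures all four cans stand upright, the grinder and disc tin look unmoved by eye, and the gripper is clear of everything.

**Disagreements:**
- The fingertips sat about 25 mm behind the TCP, judging by the wrist picture and where contact began, not 14 mm ahead as stated. My first approach passed above the can's shoulder without moving it, so I worked about 45 mm lower.
- Pushing also produced an upward force on the tool (up to 13 N), so the nudges on the full cans were not a pure weight reading. The empty cans' readings were still clearly lower.
- The side camera puts the fence cans 2–3 mm nearer the robot than the top camera, about the calibration error.

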